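# Start the shock recorder and close the shipping carton

## Task

Take the square-handled stylus from the wooden tool stand and with its tip push the round recessed start button of the shock recorder, which lies in the open carton, fully down for a moment, without pressing the square button. Then fold the carton shut, the short flap first and the long flap down flat over it. In the end the stylus stands again, released, in its hole in the stand, and the cup, the other two tools and the wooden cone are left undisturbed.

Things in the scene. Friction and masses are not known exactly. Their poses are not given: they have to be found in the camera images.
- stylus: Stylus, loose, 50 g: wooden handle of square section 16 x 16 mm (sides along its x and y), 6 to 76 mm above its origin; brass collar 24 mm wide, 0 to 6 mm; blunt steel shank 7 mm thick, reaching 42 mm below. Origin: centre of the collar's underside, z up. It starts upright in any of the stand's three holes, collar resting on the stand, handle turned up to 20 degrees from the stand's sides.
- stylus_tip (a point): Tip (lower end) of the stylus, 42 mm below the stylus origin.
- stand: Fixed dark wooden block, 184 mm (its x) x 56 mm (its y) x 50 mm high, with three vertical through holes 14 mm in diameter at x = -62, 0 and +62 mm, y = 0. Origin: centre of the underside. Each hole holds one tool.
- punch_a: Bystander tool in the stand: round wooden handle 14 mm thick with a mushroom head 30 mm wide, top 77 mm above its origin under the 24 mm collar. Leave it standing there.
- punch_b: Bystander tool in the stand: short bulbous round wooden handle up to 26 mm thick, top 52 mm above its origin under the 24 mm collar. Leave it standing there.
- carton: Fixed cardboard carton, outer 158 mm (its x) x 208 mm (its y), walls 4 mm, inner floor at 40 mm, rim at 110 mm above the table (115 mm on the long flap's side). Origin: centre of the underside on the table. Short flap hinged on the -y wall, long flap on the +y wall, both hinges along the carton's x. Yaw within 20 degrees of 0.
- short_flap (a joint): Angle of the short flap (rad): 0 = folded flat and closed, 1.57 = upright, more = leaning outwards (it starts at 1.8 to 2.3; stop at 2.5). Board 158 mm wide, 90 mm from hinge to free edge, 5 mm thick, 25 g; a stiff fold (0.05 N m) keeps it where it is left.
- short_flap_hinge (a point): Middle of the short flap's hinge line (y = -104 mm, z = 112.5 mm in the carton).
- short_flap_edge (a point): Middle of the short flap's free edge; moves with the flap.
- long_flap (a joint): Angle of the long flap (rad), counted as for the short flap (0 = closed; starts at 1.8 to 2.3). Board 158 mm wide, 130 mm long, 5 mm thick, 35 g, same stiff fold. Closed, it lies over the short flap's free end.
- long_flap_hinge (a point): Middle of the long flap's hinge line (y = +104 mm, z = 117.5 mm in the carton).
- long_flap_edge (a point): Middle of the long flap's free edge; moves with the flap.
- recorder: Shock recorder: fixed grey box 84 mm (its x) x 46 mm (its y) x 28 mm on the carton's inner floor, top 68 mm above the table, in either half of the carton (the cup in the other), turned any way. Origin: centre of its underside. Two wells in its top, 8 mm deep to the button: round, 16 mm wide, at x = +20 mm; square, 16 mm, at x = -26 mm; a flat display window between.
- start_button (a joint): Travel of the round start button (m): 0 = up, 0.005 = fully down. Spring: 1.5 N to start, 4 N fully down; springs back.
- start_top (a point): Centre of the start button's top face (12 mm in diameter), 8 mm below the recorder's top when up.
- erase_button (a joint): Travel of the square erase button (m): 0 = up, 0.005 = down, same spring. Must not be pressed.
- erase_top (a point): Centre of the erase button's top face (12 x 12 mm), 8 mm below the recorder's top.
- cup: Bystander: silver cup, loose, about 0.25 kg, 72 mm across the rim, 60 mm high, standing on the carton's inner floor beside the recorder (rim 100 mm above the table). Origin: centre of its underside. Leave it standing there.
- cone: Bystander: wooden forming cone, loose, 68 mm wide at the foot, 180 mm high, standing on the bench. Origin: centre of its underside. Leave it standing.
There are look-alikes about, which are no part of the job. Leave any black or purple look-alike of the stylus alone. What is shaped like the stand but pink or yellow is not meant.

How it is judged:
By the outcome, as a careful person would: the job done as asked, in the order asked, and still so for the second after the job is handed in, with the robot touching nothing.
It also fails if it takes over 58 s, if anything falls off the work surface, if the arm or the gripper's body presses on something with over 40 N, if the wrist force passes 120 N, or if a joint passes its speed limit or range.

## Robot

A 7-joint arm with a two-finger parallel gripper is mounted at the origin on the work surface. World frame = base frame: x ahead of the robot, y to its left, z up, the work surface at z = 0. Lengths are in mm, angles in rad, forces in N, time in s.
With the tool pointing down it reaches from about 400 to 850 mm from the base axis. Payload 10.4 kg.
Tool frame: the origin (TCP) lies at the very end of the fingers, on their centre line; the grasp point (between the pads) lies 19 mm behind it (manip.hold_point_z is the distance from the TCP to the grasp point, in mm); z points along the fingers, y is the line along which they close (so a half turn about z gives the same grasp; the last joint's range is limited). The gripper opens to 85 mm and grips with 20 to 120 N. Pads are 22 mm wide; open, the fingers measure 114 mm over their backs; the gripper's body (76 mm by 85 mm) begins 54 mm behind the grasp point. The pads swing forward as they close: fully open they stand 13 mm farther back than shut.
Start: joints at [1.23, 0.332, -0.065, 1.46, 0.022, 1.35, -0.088], TCP at [195.32, -593.718, 231.338] pointing down, gripper open.
Joint ranges: [-2.6, 2.6], [-0.5, 2.12], [-1.47, 1.34], [0.16, 2.42], [-1.27, 4.41], [0.06, 2.06], [-2.6, 2.6]. Speed limits (rad/s): [2.22, 2.22, 2.79, 2.79, 3.14, 3.14, 3.14].

## Interface

Orientations are given as a unit quaternion [w, x, y, z].
In Python, from plant import manip gives the robot as it stands. The module is installed in compiled form; this text tells all that it offers.
- The arm moves only by the shell command python3 -m inch 'ROWS' [FORCE]. ROWS is a JSON object of lists of equal length, an entry for each row: "translation": the shift along the tool's x, y, z in mm, a list of three; "turn": the turn, a rotation vector about the tool's x, y, z in rad, a list of three; "gripper": the finger opening in mm, from 0 to 85.4. In form: {"translation": [[x, y, z], ...], "turn": [[rx, ry, rz], ...], "gripper": [gripper, ...]}. A call has exactly 5 rows; each row shifts and turns the commanded pose from where the row before left it, along the tool's axes as they then stand; what a row does not reach is not made up. A row lasts 1/8 s, in which the tool goes at most 62.5 mm and 10.7 degrees, less where a joint would pass 70% of its speed; a pose out of reach is approached as far as the arm can. A call is refused whole if a number of a shift passes 62.5 or a number of a turn 0.188, either way. A call with a gripper value outside its range is refused whole. The fingers move at their own pace and stop on an object; FORCE is the grip in N (left out, the last holds). Time passes only in rows, so rows that do not move let the fingers close, or fill a call up. It gives the time, the measured TCP pose, the force, the opening and the grip force at its end, in the units of the state.
- manip.sense(): the state, without advancing time (a new reading comes with each control period).
- manip.get_image(name): name is "scene" or "top" or "wrist"; returns a dict with "color" (384x512x3 uint8, red, green, blue), "z_map" (384x512 float32, mm along the optical axis (not along the pixel's ray), 0 where there is no reading), "camera_matrix" (3x3 intrinsics, pixels), "extrinsics" (4x4, takes a point from world to camera coordinates). Camera axes: x right, y down, z forward; pixel columns grow to the right and rows downward; lengths in mm; the calibration is good to about 2 mm. A picture is of the moment at which its call begins.
- manip.finish_job(): hands the job in; it is judged then, once.
The state is a dict: "time_s": time; "qpos": joint angles; "joint_vel": joint speeds; "tau": joint torques, N m; "eef_pos": TCP position; "ee_rot": TCP orientation; "contact_force": force on the tool from outside, world axes, zero at the start; "ft_torque": the same for the moment, N m; "opening": finger opening in mm; "grip_force": force on a finger pad.
Only numpy, scipy, OpenCV 4.12 (cv2) and the standard library are available. Lean on these libraries where they do the work, as an engineer would, in place of code of your own. Each camera call takes 0.05 s, during which the arm holds its last target. There are 200 camera calls.

## Working session

There is one attempt and no reset: what is moved stays moved. The work goes in short steps, Python scripts to look and compute and a shell command to move; the robot and the scene stay as the last step left them, time stands still between calls to the robot, and variables do not carry over. Pictures are saved under pics/ and viewed, at most 10 in all, crops included, and the job is handed in when it is done.

```bash
mkdir -p pics
cat > h.py <<'E'
import numpy as np, cv2
from plant import manip
from scipy.spatial.transform import Rotation as R
def img(n):
    d=manip.get_image(n); np.savez(f'/tmp/{n}.npz',**d); return d
def load(n): return dict(np.load(f'/tmp/{n}.npz'))
def save(d,p): cv2.imwrite(p,d["color"][...,::-1])
def cloud(d):
    K=d["camera_matrix"];T=np.linalg.inv(d["extrinsics"]);z=d["z_map"].astype(float)
    v,u=np.indices(z.shape);P=np.stack([(u-K[0,2])/K[0,0]*z,(v-K[1,2])/K[1,1]*z,z],-1)
    return P@T[:3,:3].T+T[:3,3]
def ray(d,u,v,h):
    K=d["camera_matrix"];T=np.linalg.inv(d["extrinsics"])
    r=T[:3,:3]@np.array([(u-K[0,2])/K[0,0],(v-K[1,2])/K[1,1],1]);o=T[:3,3]
    return o+r*(h-o[2])/r[2]
E
python3 - <<'E'
from h import *
a=[img(n)for n in("scene","top")]
for n,d in zip(("scene","top"),a): cv2.imwrite(f"pics/{n}.png",cv2.resize(d["color"][...,::-1],(768,576)))
for d in a: print(np.linalg.inv(d["extrinsics"])[:3,3].round(), d["camera_matrix"][0,0])
s=manip.sense();print(s);print(manip.hold_point_z)
E
```

```text
[1109. -196.  555.] 354.63122045464183
[469. -89. 865.] 366.28072857627143
{'time_s': 0.1, 'qpos': array([ 1.23038232,  0.33282595, -0.06469392,  1.46086914,  0.02158311,
        1.34991054, -0.08850376]), 'joint_vel': array([ 0.00053896, -0.00247216, -0.00011343, -0.00249512,  0.00010022,
       -0.00099954,  0.00038138]), 'tau': array([ 2.02271869e-03, -6.26746845e+01,  4.95902379e-02, -3.92428243e+01,
        1.65413803e-02,  7.02203761e-03, -8.21506455e-05]), 'eef_pos': array([ 195.19685625, -593.37220307,  230.57904967]), 'ee_rot': array([-6.46871485e-04,  9.87400119e-01,  1.58242124e-01, -1.26819094e-04]), 'contact_force': array([ 0.82565139, -1.08170253,  1.6346415 ]), 'ft_torque': array([ 0.02174277, -0.02384137, -0.01649667]), 'grip_force': 0.0, 'opening': 85.38882435104273}
18.700000000000003
```

View pics/scene.png

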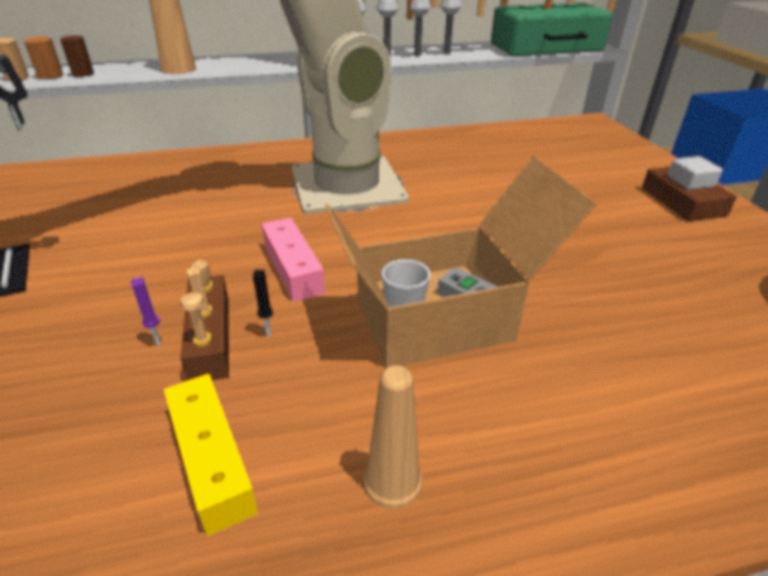

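View pics/top.png

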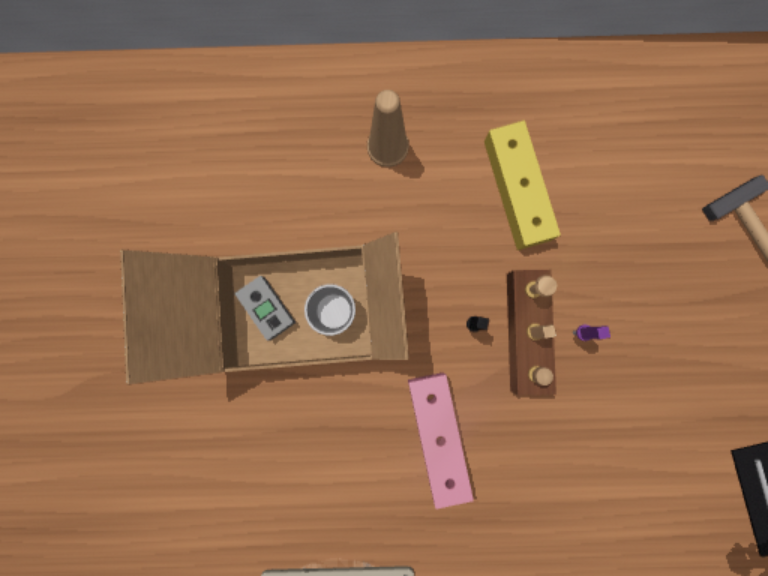

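The scene and top pictures show the stylus in the stand's middle hole (top picture, handle top at about (548,331) and collar at (535,331)). Mushroom punch at (544,287), bulbous one at (542,376), black and purple look-alikes on either side at (478,324) and (593,333). In the carton, the recorder is on the left with the round button at (256,296) and the square one at (274,323). The cup is at (330,310), the cone at (388,125).

Run:
```python
from h import *
d=load("top");P=cloud(d);s=512/768
def box(u0,u1,v0,v1,z0,z1):
    sl=np.s_[int(v0*s):int(v1*s),int(u0*s):int(u1*s)];Q=P[sl].reshape(-1,3);C=d["color"][sl].reshape(-1,3)
    m=(Q[:,2]>z0)&(Q[:,2]<z1);return Q[m],C[m]
def rep(n,Q):
    if len(Q)<3:print(n,len(Q));return
    r=cv2.minAreaRect(Q[:,:2].astype(np.float32));print(n,len(Q),Q.mean(0).round(1),"z",np.percentile(Q[:,2],[5,50,95]).round(1),"rect",[np.round(x,1) for x in r])
rep("stand",box(500,565,262,405,44,56)[0])
rep("stylus top",box(520,565,315,350,118,135)[0]); rep("stylus",box(520,565,315,350,60,135)[0])
rep("punch1",box(520,565,270,305,90,140)[0]);rep("punch2",box(520,565,355,395,70,140)[0])
rep("black",box(455,500,300,345,10,200)[0]);rep("purple",box(565,620,315,350,10,200)[0])
rep("rec",box(230,298,268,345,63,73)[0])
rep("cup",box(295,360,280,340,92,108)[0])
rep("cone",box(360,415,80,170,150,200)[0])
print("walls");
for n,v in(("topwall",(290,256)),("bot",(290,363))):print(n,ray(d,v[0]*s,v[1]*s,110).round(1))
Q,C=box(100,235,230,395,120,400);rep("long",Q);
for q in((124,252),(129,381),(220,260),(226,370)):
    u,v=int(q[0]*s),int(q[1]*s);print(q,P[v-2:v+3,u-2:u+3].reshape(-1,3)[[0,4,12,20,24]].round(0).tolist())
print("short")
for q in((396,238),(405,357),(365,250),(370,356)):
    u,v=int(q[0]*s),int(q[1]*s);print(q,P[v-2:v+3,u-2:u+3].reshape(-1,3)[[0,4,12,20,24]].round(0).tolist())
for q in((256,296),(274,323)):print(ray(d,q[0]*s,q[1]*s,64).round(1))
```

```text
stand 1674 [ 459.8 -301.1   50.6] z [48.  50.5 53.2] rect [array([ 462.3, -304.8]), array([ 57.3, 183.4]), np.float64(89.2)]
stylus top 70 [ 462.7 -303.6  126.1] z [122.6 126.4 128.8] rect [array([ 462.6, -304.5]), array([15.9, 16.6]), np.float64(9.2)]
stylus 135 [ 462.4 -300.8  108.8] z [ 66.5 121.5 128.4] rect [array([ 462.7, -304.5]), array([16. , 16.6]), np.float64(9.2)]
punch1 163 [ 524.1 -303.8  124.4] z [118.9 125.  127.7] rect [array([ 524.2, -304.4]), array([25.8, 26.8]), np.float64(86.4)]
punch2 138 [ 401.3 -301.3   94.1] z [ 78.8  96.  100.6] rect [array([ 400.4, -302.9]), array([23.5, 23.1]), np.float64(47.5)]
black 131 [ 476.1 -214.2   92.6] z [ 47.3 111.4 119.6] rect [array([ 475.8, -215.7]), array([19. , 22.1]), np.float64(86.2)]
purple 188 [ 459.4 -375.7   87.7] z [ 45.4  93.1 120. ] rect [array([ 459.2, -378.4]), array([19.2, 19.9]), np.float64(88.2)]
rec 775 [507.4  92.9  68.1] z [65.4 68.1 70.6] rect [array([495.8, 109. ]), array([84.2, 90.1]), np.float64(33.6)]
cup 242 [500.7  -6.6  99.2] z [ 94.2  99.7 102.2] rect [array([500.6,  -8.6]), array([69.6, 69. ]), np.f
[... 660 characters left out ...]
.0], [573.0, 144.0, 87.0]]
(226, 370) [[427.0, 137.0, 113.0], [426.0, 136.0, 90.0], [423.0, 134.0, 111.0], [412.0, 171.0, 0.0], [412.0, 162.0, -0.0]]
short
(396, 238) [[589.0, -99.0, 190.0], [622.0, -111.0, 2.0], [584.0, -103.0, 193.0], [581.0, -99.0, 188.0], [612.0, -111.0, 0.0]]
(405, 357) [[440.0, -106.0, 189.0], [432.0, -120.0, 1.0], [437.0, -109.0, 193.0], [423.0, -110.0, -2.0], [423.0, -120.0, 0.0]]
(365, 250) [[587.0, -56.0, 110.0], [584.0, -65.0, 128.0], [582.0, -61.0, 117.0], [579.0, -56.0, 109.0], [576.0, -65.0, 125.0]]
(370, 356) [[438.0, -56.0, 41.0], [440.0, -67.0, 118.0], [435.0, -62.0, 86.0], [432.0, -59.0, 111.0], [432.0, -67.0, 118.0]]
[525.  101.8  64. ]
[484.9  75.9  64. ]
```

```bash
cat >> h.py <<'E'
def go(x,y,z,yaw=None,pr=True):
    s=manip.sense();r=R.from_quat(np.roll(s["ee_rot"],-1));p=s["eef_pos"]
    X=r.as_matrix()[:,0];cur=np.arctan2(X[1],X[0])
    rn=r
    if yaw is not None: rn=R.from_euler('z',np.radians(yaw))*R.from_quat([1,0,0,0])
    rv=(r.inv()*rn).as_rotvec(); d=rn.inv().apply(np.array([x,y,z])-p)
    print("t",round(s["time_s"],2),"pos",p.round(1),"yaw",round(np.degrees(cur),1),"F",s["contact_force"].round(1),"open",round(s["opening"],1),"turn first",rv.round(3),"then shift",d.round(1))
E
python3 -c "
from h import *
go(462.5,-304.5,220,9.2)"
```

```text
t 0.1 pos [ 195.2 -593.4  230.6] yaw 18.2 F [ 0.8 -1.1  1.6] open 85.4 turn first [-0.001  0.     0.157] then shift [ 310.  -242.4   10.6]
```

```bash
python3 -m inch '{"translation":[[0,0,0],[45,-35,0],[45,-35,0],[45,-35,0],[45,-35,0]],"turn":[[0,0,0.157],[0,0,0],[0,0,0],[0,0,0],[0,0,0]],"gripper":[50,50,50,50,50]}' 60
python3 -m inch '{"translation":[[45,-35,0],[45,-35,0],[40,-32,10],[0,0,0],[0,0,0]],"turn":[[0,0,0],[0,0,0],[0,0,0],[0,0,0],[0,0,0]],"gripper":[50,50,50,50,50]}'
python3 -c "
from h import *
go(462.5,-304.5,220,9.2)
d=img('wrist');cv2.imwrite('pics/w1.png',d['color'][...,::-1])
P=cloud(d);m=(P[...,2]>121)&(P[...,2]<135)&(abs(P[...,0]-462)<16)&(abs(P[...,1]+304)<16)
Q=P[m];print(len(Q),cv2.minAreaRect(Q[:,:2].astype(np.float32)),Q.mean(0))"
```

```text
time_s: 0.72
eef_pos: [351.5, -425.1, 231.1]
ee_rot: [-0.0, 0.997, 0.08, -0.0]
contact_force: [0.2, -0.5, -0.1]
opening: 50.0
grip_force: 0.0
time_s: 1.35
eef_pos: [462.1, -305.6, 221.0]
ee_rot: [0.0, 0.997, 0.08, -0.0]
contact_force: [-0.2, -0.8, 0.2]
opening: 50.2
grip_force: 0.0
t 1.35 pos [ 462.1 -305.6  221. ] yaw 9.2 F [-0.2 -0.8  0.2] open 50.2 turn first [-0.     0.001  0.   ] then shift [ 0.6 -1.1  1. ]
313 ((463.5761413574219, -302.76336669921875), (16.102096557617188, 16.010679244995117), 9.550960540771484) [ 464.00029964 -302.82665757  124.57953359]
```

View pics/w1.png

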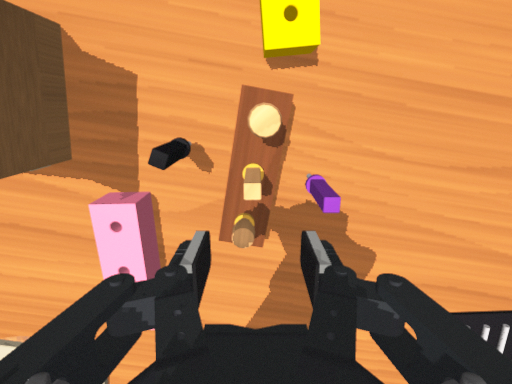

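The wrist picture shows the stylus handle top at (252,192) between the fingers' planes, clear of the look-alikes; yaw 9.5° is confirmed.

```bash
python3 -m inch '{"translation":[[1.2,-1.7,40],[0,0,40],[0,0,30],[0,0,30],[0,0,0]],"turn":[[0,0,0],[0,0,0],[0,0,0],[0,0,0],[0,0,0]],"gripper":[50,50,50,50,50]}' 60
python3 -m inch '{"translation":[[0,0,0],[0,0,0],[0,0,0],[0,0,0],[0,0,0]],"turn":[[0,0,0],[0,0,0],[0,0,0],[0,0,0],[0,0,0]],"gripper":[0,0,0,0,0]}' 60
python3 -m inch '{"translation":[[0,0,-20],[0,0,-30],[0,0,-50],[0,0,-60],[0,0,0]],"turn":[[0,0,0],[0,0,0],[0,0,0],[0,0,0],[0,0,0]],"gripper":[0,0,0,0,0]}' 60
python3 - <<'E'
from h import *
go(525,101.8,245,9.2)
d=img("top");cv2.imwrite('pics/t2.png',cv2.resize(d['color'][150:260,120:260][...,::-1],None,fx=5,fy=5,interpolation=cv2.INTER_CUBIC))
E
```

```text
time_s: 2.02
eef_pos: [461.3, -303.9, 79.5]
ee_rot: [-0.001, 0.997, 0.079, -0.002]
contact_force: [-0.7, -0.0, 0.3]
opening: 49.9
grip_force: 0.0
time_s: 2.65
eef_pos: [464.1, -303.9, 82.6]
ee_rot: [0.001, 0.997, 0.08, 0.001]
contact_force: [-1.1, -0.4, 6.5]
opening: 15.2
grip_force: 60.6
time_s: 3.28
eef_pos: [465.5, -304.3, 246.6]
ee_rot: [0.003, 0.997, 0.08, 0.003]
contact_force: [0.0, 0.1, -1.3]
opening: 15.6
grip_force: 59.7
t 3.27 pos [ 465.5 -304.3  246.6] yaw 9.2 F [ 0.   0.1 -1.3] open 15.6 turn first [ 0.006 -0.006  0.   ] then shift [ 123.6 -391.4    1.6]
```

View pics/t2.png

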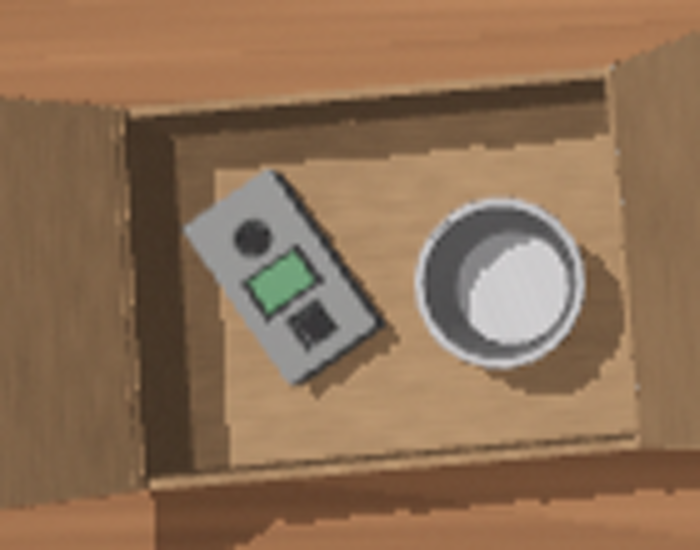

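The crop shows the recorder with its round well at (253,238), the square one at (313,323), and corners (187,229), (273,170), (383,324), (296,383).

Run:
```python
from h import *
d=load("top");f=lambda u,v,h:ray(d,(u+.5)/5-.5+120,(v+.5)/5-.5+150,h)[:2]
c=np.array([f(*q,68) for q in((187,229),(273,170),(383,324),(296,383))]);ax=(c[0]+c[1]-c[2]-c[3])/2
o=c.mean(0);a=ax/np.linalg.norm(ax);print(o,np.linalg.norm(ax),np.degrees(np.arctan2(a[1],a[0])),"round",o+20*a,"direct",f(253,238,68),f(253,238,64),"sq",f(313,323,68))
go(*(o+20*a),200,9.2)
```

```text
[507.96408521  88.21482315] 83.10502437913382 34.58114267195785 round [524.4305495   99.56627918] direct [525.01301817 101.87702009] [525.2960005 102.8358072] sq [487.26673512  76.03545334]
t 3.33 pos [ 464.4 -303.8  243.6] yaw 9.2 F [ 0.1 -0.1 -1.7] open 15.1 turn first [ 0.003 -0.003  0.   ] then shift [ 123.8 -388.6   43.6]
```

```bash
python3 -m inch '{"translation":[[0,0,-50],[17,-54,0],[17,-54,0],[17,-54,0],[17,-54,0]],"turn":[[0,0,0],[0,0,0],[0,0,0],[0,0,0],[0,0,0]],"gripper":[0,0,0,0,0]}' 60
python3 -m inch '{"translation":[[17,-54,0],[17,-54,0],[17,-54,30],[4,-11,40],[0,0,0]],"turn":[[0,0,0],[0,0,0],[0,0,0],[0,0,0],[0,0,0]],"gripper":[0,0,0,0,0]}' 60
python3 -m inch '{"translation":[[0,0,0],[0,0,0],[0,0,0],[0,0,0],[0,0,0]],"turn":[[0,0,0],[0,0,0],[0,0,0],[0,0,0],[0,0,0]],"gripper":[0,0,0,0,0]}' 60
python3 - <<'E'
from h import *
go(524.7,100.7,160,9.2)
d=img("wrist");cv2.imwrite('pics/w2.png',d['color'][...,::-1])
d=img("scene");save(d,'pics/s2.png')
E
```

```text
time_s: 3.95
eef_pos: [495.4, -77.5, 289.8]
ee_rot: [-0.0, 0.997, 0.08, -0.001]
contact_force: [0.6, 0.3, -0.7]
opening: 15.4
grip_force: 59.7
time_s: 4.58
eef_pos: [520.1, 99.3, 218.4]
ee_rot: [-0.0, 0.997, 0.081, -0.004]
contact_force: [-0.1, -0.8, -0.1]
opening: 15.5
grip_force: 59.7
time_s: 5.2
eef_pos: [522.5, 98.9, 222.2]
ee_rot: [0.0, 0.997, 0.08, 0.0]
contact_force: [0.4, 0.2, -0.7]
opening: 15.1
grip_force: 59.7
t 5.2 pos [522.5  98.9 222.2] yaw 9.2 F [ 0.4  0.2 -0.7] open 15.1 turn first [ 0. -0.  0.] then shift [ 2.5 -1.5 62.2]
```

View pics/w2.png

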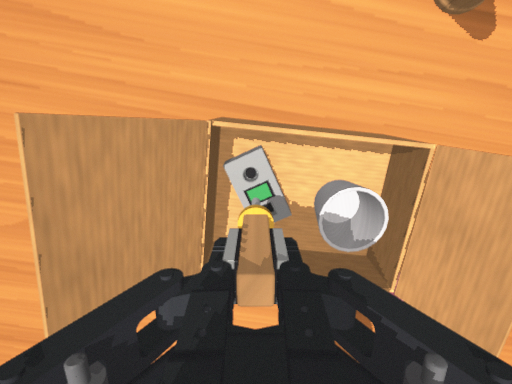

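View pics/s2.png

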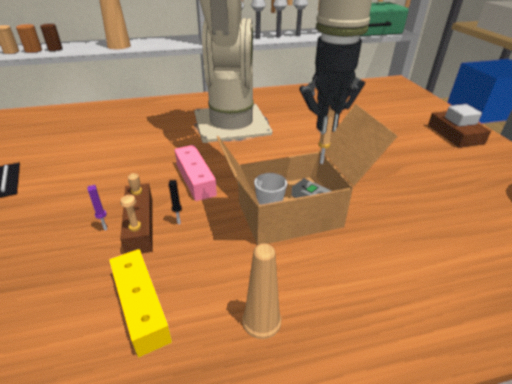

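The wrist picture shows the stylus held straight, collar at (256,215), shank ending near (258,202), and the round well at (250,173). The scene picture agrees.

Run:
```python
from h import *
d=load("wrist");print("well",ray(d,250,173,68),ray(d,250,173,64))
s=manip.sense();p=s["eef_pos"];r=R.from_quat(np.roll(s["ee_rot"],-1))
def pr(d,q):
    c=d["extrinsics"]@np.r_[q,1];c=d["camera_matrix"]@c[:3];return c[:2]/c[2]
for n in("wrist","scene"):
    d=load(n)
    print(n,"tip",pr(d,p+r.apply([0,0,74])),"collar c",pr(d,p+r.apply([0,0,32])),"sides",pr(d,p+r.apply([12,0,32])),pr(d,p+r.apply([0,12,32])),pr(d,p+r.apply([0,-12,32])))
d=load("scene");cv2.imwrite('pics/s2c.png',cv2.resize(d['color'][60:200,250:400][...,::-1],None,fx=4,fy=4))
d=load("wrist");cv2.imwrite('pics/w2c.png',cv2.resize(d['color'][140:280,190:330][...,::-1],None,fx=4,fy=4))
cv2.imwrite('pics/c.png',np.hstack([cv2.imread('pics/s2c.png')[:,::1][:, :400],cv2.imread('pics/w2c.png')[:, 100:500]]))
```

```text
well [526.86996733 105.06416921  68.        ] [525.96043919 104.99146478  64.        ]
wrist tip [254.84689305 201.22590153] collar c [254.79680989 221.20380859] sides [254.79622426 204.31357965] [272.6684546  221.20732234] [236.92404413 221.20029461]
scene tip [321.28975593 162.66225116] collar c [323.8283826  145.36070936] sides [326.98583729 148.09891326] [318.78738793 146.47401882] [328.81816831 144.25870945]
```

View pics/c.png

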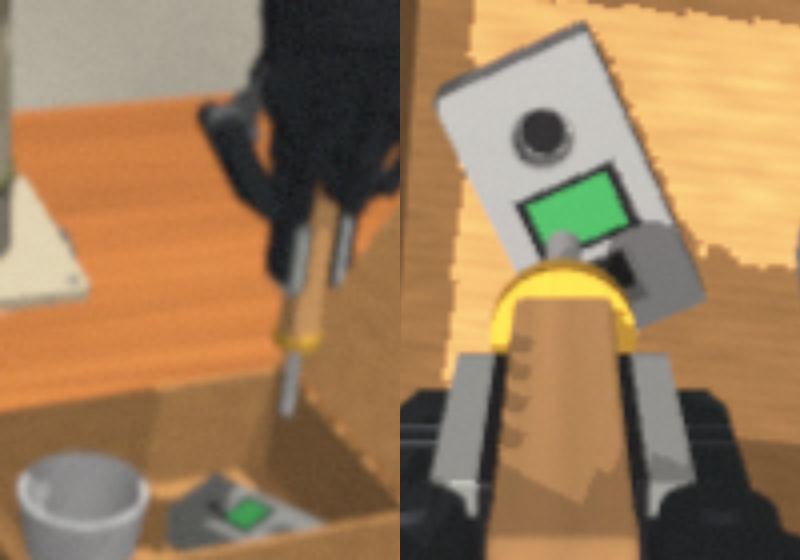

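```bash
python3 -m inch '{"translation":[[3.3,-3.3,20],[0,0,34],[0,0,20],[0,0,0],[0,0,0]],"turn":[[0,0,0],[0,0,0],[0,0,0],[0,0,0],[0,0,0]],"gripper":[0,0,0,0,0]}' 60
python3 - <<'E'
from h import *
go(525.2,102.7,148,9.2)
d=img("wrist");cv2.imwrite('pics/w3c.png',cv2.resize(d['color'][120:260,170:340][...,::-1],None,fx=4,fy=4))
E
```

```text
time_s: 5.92
eef_pos: [525.4, 103.0, 148.3]
ee_rot: [-0.0, 0.997, 0.08, 0.0]
contact_force: [0.7, -0.7, -0.6]
opening: 15.2
grip_force: 59.7
t 5.92 pos [525.4 103.  148.3] yaw 9.2 F [ 0.7 -0.7 -0.6] open 15.2 turn first [-0. -0.  0.] then shift [-0.3  0.3  0.3]
```

View pics/w3c.png

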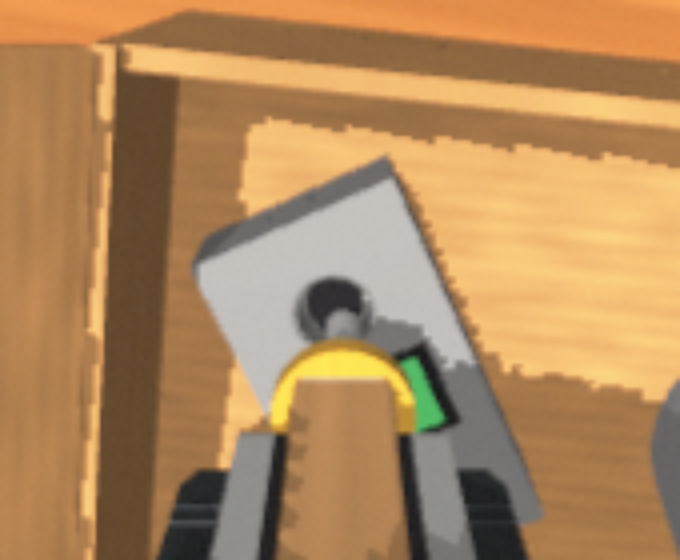

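The tip at crop (343,320) sits about 2 mm right of the well centre (333,310); I correct by 2 mm in tool −y and go down.

```bash
python3 -m inch '{"translation":[[0,-2,0],[0,0,6],[0,0,4],[0,0,0],[0,0,0]],"turn":[[0,0,0],[0,0,0],[0,0,0],[0,0,0],[0,0,0]],"gripper":[0,0,0,0,0]}' 60
python3 -m inch '{"translation":[[0,0,3],[0,0,3],[0,0,3],[0,0,0],[0,0,0]],"turn":[[0,0,0],[0,0,0],[0,0,0],[0,0,0],[0,0,0]],"gripper":[0,0,0,0,0]}' 60
```

```text
time_s: 6.6
eef_pos: [524.9, 104.7, 138.1]
ee_rot: [0.0, 0.997, 0.08, 0.0]
contact_force: [0.1, -0.4, -0.5]
opening: 15.1
grip_force: 59.7
time_s: 7.22
eef_pos: [525.1, 104.8, 129.5]
ee_rot: [0.0, 0.997, 0.08, 0.0]
contact_force: [-1.0, -1.1, 5.5]
opening: 15.3
grip_force: 60.7
```

```bash
python3 -m inch '{"translation":[[0,0,1.5],[0,0,1.5],[0,0,0],[0,0,0],[0,0,0]],"turn":[[0,0,0],[0,0,0],[0,0,0],[0,0,0],[0,0,0]],"gripper":[0,0,0,0,0]}' 60
```

```text
time_s: 7.85
eef_pos: [526.2, 105.0, 128.7]
ee_rot: [0.0, 0.997, 0.08, 0.002]
contact_force: [-5.4, -1.5, 25.1]
opening: 15.5
grip_force: 63.2
```

```bash
python3 -m inch '{"translation":[[0,0,-12],[0,0,-30],[0,0,-60],[0,0,-60],[0,0,-5]],"turn":[[0,0,0],[0,0,0],[0,0,0],[0,0,0],[0,0,0]],"gripper":[0,0,0,0,0]}' 60
python3 -m inch '{"translation":[[-17.5,55,0],[-17.5,55,0],[-17.5,55,0],[-17.5,55,0],[-17.5,55,0]],"turn":[[0,0,0],[0,0,0],[0,0,0],[0,0,0],[0,0,0]],"gripper":[0,0,0,0,0]}' 60
python3 -m inch '{"translation":[[-17.5,55,0],[-17.5,55,20],[-3,9,40],[0,0,50],[0,0,0]],"turn":[[0,0,0],[0,0,0],[0,0,0],[0,0,0],[0,0,0]],"gripper":[0,0,0,0,0]}' 60
python3 -m inch '{"translation":[[0,0,0],[0,0,0],[0,0,0],[0,0,0],[0,0,0]],"turn":[[0,0,0],[0,0,0],[0,0,0],[0,0,0],[0,0,0]],"gripper":[0,0,0,0,0]}' 60
python3 - <<'E'
from h import *
go(464.3,-304,150,9.2)
E
```

```text
time_s: 8.48
eef_pos: [526.3, 105.5, 297.4]
ee_rot: [-0.0, 0.997, 0.08, 0.003]
contact_force: [-0.7, -0.3, -2.1]
opening: 15.3
grip_force: 59.7
time_s: 9.1
eef_pos: [481.5, -182.5, 292.1]
ee_rot: [-0.0, 0.997, 0.08, -0.001]
contact_force: [1.1, 0.1, -0.9]
opening: 15.4
grip_force: 59.7
time_s: 9.72
eef_pos: [461.5, -303.0, 178.9]
ee_rot: [-0.003, 0.997, 0.08, -0.003]
contact_force: [-0.8, 0.4, 0.2]
opening: 15.1
grip_force: 59.7
time_s: 10.35
eef_pos: [464.1, -304.3, 183.3]
ee_rot: [0.0, 0.997, 0.08, 0.0]
contact_force: [-1.0, -1.1, -0.7]
opening: 15.3
grip_force: 59.7
t 10.35 pos [ 464.1 -304.3  183.3] yaw 9.2 F [-1.  -1.1 -0.7] open 15.3 turn first [ 0. -0.  0.] then shift [ 0.3 -0.3 33.3]
```

```bash
python3 -m inch '{"translation":[[0,0,30],[0,0,20],[0,0,0],[0,0,8],[0,0,8]],"turn":[[0,0,0],[0,0,0],[0,0,0],[0,0,0],[0,0,0]],"gripper":[0,0,0,0,0]}' 60
```

```text
time_s: 10.98
eef_pos: [464.5, -304.6, 117.4]
ee_rot: [0.0, 0.997, 0.08, 0.001]
contact_force: [0.5, -0.6, -0.2]
opening: 15.0
grip_force: 59.7
```

```bash
python3 -m inch '{"translation":[[0,0,8],[0,0,10],[0,0,10],[0,0,0],[0,0,0]],"turn":[[0,0,0],[0,0,0],[0,0,0],[0,0,0],[0,0,0]],"gripper":[0,0,0,0,0]}' 60
```

```text
time_s: 11.6
eef_pos: [464.2, -304.3, 89.2]
ee_rot: [0.0, 0.997, 0.08, 0.0]
contact_force: [-0.1, -0.6, -1.2]
opening: 15.3
grip_force: 59.7
```

```bash
python3 -m inch '{"translation":[[0,0,3],[0,0,2],[0,0,1],[0,0,0],[0,0,0]],"turn":[[0,0,0],[0,0,0],[0,0,0],[0,0,0],[0,0,0]],"gripper":[0,0,0,0,0]}' 60
python3 -m inch '{"translation":[[0,0,0],[0,0,0],[0,0,0],[0,0,0],[0,0,0]],"turn":[[0,0,0],[0,0,0],[0,0,0],[0,0,0],[0,0,0]],"gripper":[45,45,45,45,45]}' 60
python3 -m inch '{"translation":[[0,0,-20],[0,0,-50],[0,0,-60],[0,0,-50],[0,0,0]],"turn":[[0,0,0],[0,0,0],[0,0,0],[0,0,0],[0,0,0]],"gripper":[45,45,45,45,0]}' 60
python3 - <<'E'
from h import *
go(512,-150,290,3.2)
d=img("top");P=cloud(d)
for x,z in((463,118),(524,115),(401,90)):
    m=(P[...,2]>z)&(P[...,2]<140)&(abs(P[...,0]-x)<18)&(abs(P[...,1]+304)<20);Q=P[m];print(len(Q),Q.mean(0).round(1),Q[:,2].max() if len(Q) else 0)
E
```

```text
time_s: 12.22
eef_pos: [464.1, -304.3, 83.1]
ee_rot: [0.0, 0.997, 0.08, 0.0]
contact_force: [0.4, 0.1, -0.6]
opening: 15.2
grip_force: 59.7
time_s: 12.85
eef_pos: [464.0, -304.3, 83.1]
ee_rot: [0.0, 0.997, 0.08, 0.0]
contact_force: [0.1, 1.1, 0.4]
opening: 44.8
grip_force: 0.0
time_s: 13.48
eef_pos: [465.7, -305.1, 267.5]
ee_rot: [0.002, 0.997, 0.08, 0.003]
contact_force: [-0.3, 0.2, -1.2]
opening: 27.9
grip_force: 0.0
t 13.47 pos [ 465.7 -305.1  267.5] yaw 9.2 F [-0.3  0.2 -1.2] open 27.9 turn first [ 0.005 -0.006  0.105] then shift [  54.9 -152.2  -22.5]
65 [ 462.8 -304.8  125.7] 128.94240092139182
164 [ 524.1 -303.7  124.2] 128.95254689611613
112 [ 401.2 -302.8   97.1] 104.76193496432063
```

The stylus stands seated again, punches unchanged. Now I fold the short flap with closed fingers.

```bash
python3 -m inch '{"translation":[[0,0,0],[19,-51,0],[19,-50,0],[18,-50,0],[0,0,20]],"turn":[[0,0,0.105],[0,0,0],[0,0,0],[0,0,0],[0,0,0]],"gripper":[0,0,0,0,0]}' 60
python3 -m inch '{"translation":[[0,0,40],[0,0,35],[0,0,0],[0,0,0],[0,0,0]],"turn":[[0,0,0],[0,0,0],[0,0,0],[0,0,0],[0,0,0]],"gripper":[0,0,0,0,0]}' 60
python3 -c "
from h import *
go(513.5,-151,172,3.2)"
```

```text
time_s: 14.15
eef_pos: [512.9, -145.3, 242.8]
ee_rot: [-0.001, 0.999, 0.032, 0.001]
contact_force: [-0.5, -0.6, -0.9]
opening: -0.2
grip_force: 0.0
time_s: 14.78
eef_pos: [512.3, -150.6, 169.5]
ee_rot: [0.0, 1.0, 0.028, 0.001]
contact_force: [0.1, -0.1, -0.6]
opening: -0.5
grip_force: 0.0
t 14.78 pos [ 512.3 -150.6  169.5] yaw 3.2 F [ 0.1 -0.1 -0.6] open -0.5 turn first [ 0.001 -0.002 -0.   ] then shift [ 1.2  0.5 -2.5]
```

```bash
python3 -m inch '{"translation":[[0,-17,0],[0,-17,0],[0,-17,0],[0,-17,0],[0,-10,0]],"turn":[[0,0,0],[0,0,0],[0,0,0],[0,0,0],[0,0,0]],"gripper":[0,0,0,0,0]}' 60
python3 -m inch '{"translation":[[0,-10,1],[0,-10,2],[0,-9,7],[0,-8,8],[0,-6,8]],"turn":[[0,0,0],[0,0,0],[0,0,0],[0,0,0],[0,0,0]],"gripper":[0,0,0,0,0]}' 60
python3 -m inch '{"translation":[[0,-4,8],[0,-3,9],[0,-2,8],[0,0,0],[0,0,0]],"turn":[[0,0,0],[0,0,0],[0,0,0],[0,0,0],[0,0,0]],"gripper":[0,0,0,0,0]}' 60
```

```text
time_s: 15.4
eef_pos: [507.1, -71.0, 168.1]
ee_rot: [0.0, 1.0, 0.029, 0.0]
contact_force: [-0.2, -0.9, 1.0]
opening: 0.3
grip_force: 0.4
time_s: 16.02
eef_pos: [504.7, -29.0, 141.4]
ee_rot: [-0.0, 1.0, 0.028, -0.0]
contact_force: [0.4, 0.5, 1.1]
opening: 0.1
grip_force: 0.6
time_s: 16.65
eef_pos: [504.2, -20.8, 117.0]
ee_rot: [0.0, 1.0, 0.028, -0.0]
contact_force: [0.1, 0.6, 0.3]
opening: -0.1
grip_force: 0.0
```

```bash
python3 -m inch '{"translation":[[0,0,2],[0,0,1.5],[0,0,0],[0,0,0],[0,0,0]],"turn":[[0,0,0],[0,0,0],[0,0,0],[0,0,0],[0,0,0]],"gripper":[0,0,0,0,0]}' 60
python3 - <<'E'
from h import *
d=img("scene");save(d,"pics/s4.png");P=cloud(d)
m=(P[...,2]>105)&(P[...,2]<150)&(abs(P[...,0]-545)<25)&(P[...,1]>-60)&(P[...,1]<22)
Q=P[m];A=np.c_[Q[:,1],np.ones(len(Q))];print(len(Q),np.linalg.lstsq(A,Q[:,2],rcond=None)[0],Q.min(0),Q.max(0))
E
```

```text
time_s: 17.27
eef_pos: [504.6, -20.8, 114.9]
ee_rot: [0.0, 1.0, 0.028, 0.0]
contact_force: [-5.7, 1.0, 14.0]
opening: -0.1
grip_force: 7.0
586 [1.81648392e-02 1.16892465e+02] [520.12457476 -59.96325363 105.27261563] [569.79024365  21.74439035 119.27901178]
```

View pics/s4.png

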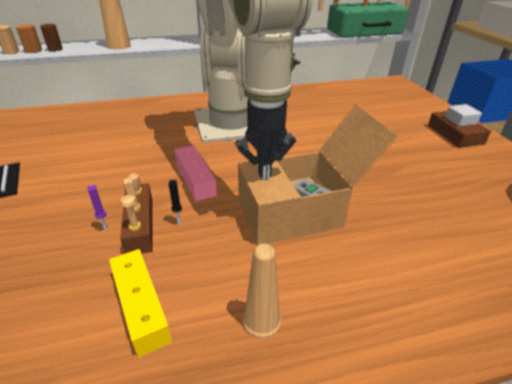

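The picture shows the short flap lying flat under the fingers at about (268,183), with the long flap still open at (360,140). I go over and outside the long flap.

```bash
python3 -m inch '{"translation":[[0,0,-50],[0,0,-60],[0,0,-45],[0,-30,0],[0,-50,0]],"turn":[[0,0,0],[0,0,0],[0,0,0],[0,0,0],[0,0,0]],"gripper":[0,0,0,0,0]}' 60
python3 -m inch '{"translation":[[0,-55,0],[0,-55,0],[0,-55,0],[0,-40,0],[0,0,0]],"turn":[[0,0,0],[0,0,0],[0,0,0],[0,0,0],[0,0,0]],"gripper":[0,0,0,0,0]}' 60
python3 -m inch '{"translation":[[0,0,0],[0,0,40],[0,0,33],[0,0,0],[0,0,0]],"turn":[[0,0,0],[0,0,0],[0,0,0],[0,0,0],[0,0,0]],"gripper":[0,0,0,0,0]}' 60
python3 -c "
from h import *
go(490,262,197,3.2)"
```

```text
time_s: 17.95
eef_pos: [500.2, 58.5, 269.1]
ee_rot: [0.0, 1.0, 0.026, 0.001]
contact_force: [2.0, 0.6, 0.1]
opening: 0.1
grip_force: 0.0
time_s: 18.58
eef_pos: [486.9, 267.6, 268.4]
ee_rot: [-0.001, 1.0, 0.031, -0.0]
contact_force: [-0.2, -0.5, 0.3]
opening: -0.3
grip_force: 0.0
time_s: 19.2
eef_pos: [489.2, 263.5, 197.0]
ee_rot: [-0.0, 1.0, 0.027, 0.001]
contact_force: [-0.3, -0.5, -0.6]
opening: 0.2
grip_force: 0.0
t 19.2 pos [489.2 263.5 197. ] yaw 3.1 F [-0.3 -0.5 -0.6] open 0.2 turn first [-0.    -0.002 -0.001] then shift [0.7 1.6 0. ]
```

```bash
python3 -m inch '{"translation":[[0,10,-12],[0,22,0],[0,22,0],[0,25,0],[0,25,0]],"turn":[[0,0,0],[0,0,0],[0,0,0],[0,0,0],[0,0,0]],"gripper":[0,0,0,0,0]}' 60
python3 -m inch '{"translation":[[0,16,1],[0,16,3],[0,14,7],[0,13,10],[0,11,11]],"turn":[[0,0,0],[0,0,0],[0,0,0],[0,0,0],[0,0,0]],"gripper":[0,0,0,0,0]}' 60
python3 -m inch '{"translation":[[0,9,12],[0,7,13],[0,5,13],[0,3,12],[0,0,5]],"turn":[[0,0,0],[0,0,0],[0,0,0],[0,0,0],[0,0,0]],"gripper":[0,0,0,0,0]}' 60
python3 -m inch '{"translation":[[0,0,0],[0,0,1],[0,0,1],[0,0,0],[0,0,0]],"turn":[[0,0,0],[0,0,0],[0,0,0],[0,0,0],[0,0,0]],"gripper":[0,0,0,0,0]}' 60
```

```text
time_s: 19.82
eef_pos: [495.1, 159.2, 209.9]
ee_rot: [-0.0, 1.0, 0.028, 0.002]
contact_force: [0.1, 0.7, 1.2]
opening: -0.2
grip_force: 0.5
time_s: 20.45
eef_pos: [498.0, 89.5, 174.6]
ee_rot: [0.0, 1.0, 0.028, -0.0]
contact_force: [0.8, -0.7, 0.5]
opening: 0.4
grip_force: 0.3
time_s: 21.08
eef_pos: [499.1, 66.0, 119.7]
ee_rot: [0.0, 1.0, 0.028, -0.0]
contact_force: [-5.0, -3.5, 18.9]
opening: 0.1
grip_force: 9.7
time_s: 21.7
eef_pos: [499.8, 66.6, 119.8]
ee_rot: [0.0, 1.0, 0.028, 0.0]
contact_force: [-5.3, -0.9, 14.0]
opening: -0.0
grip_force: 7.0
```

Firm at 119.8 mm: the flap is on its stop. I retreat and check.

```bash
python3 -m inch '{"translation":[[0,0,-20],[0,0,-60],[0,0,-60],[0,0,-60],[0,0,0]],"turn":[[0,0,0],[0,0,0],[0,0,0],[0,0,0],[0,0,0]],"gripper":[0,0,0,0,0]}' 60
python3 -m inch '{"translation":[[-20,-55,0],[-20,-55,0],[-20,-55,0],[0,-55,0],[0,0,0]],"turn":[[0,0,0],[0,0,0],[0,0,0],[0,0,0],[0,0,0]],"gripper":[0,0,0,0,0]}' 60
python3 - <<'E'
from h import *
d=img("top");e=img("scene");P=cloud(d)
cv2.imwrite("pics/end.png",np.hstack([cv2.resize(x["color"][...,::-1],(400,300)) for x in(d,e)]))
def fit(y0,y1):
    m=(P[...,2]>100)&(P[...,2]<170)&(abs(P[...,0]-505)<60)&(P[...,1]>y0)&(P[...,1]<y1);Q=P[m];print(len(Q),np.polyfit(Q[:,1],Q[:,2],1),Q[:,2].mean())
fit(20,130);fit(-60,5)
for n,x,y,z0,r in(("stylus",463,-304,118,18),("a",524,-304,115,18),("b",401,-303,90,18),("cone",763,-96,150,30)):
    m=(P[...,2]>z0)&(P[...,2]<200)&(abs(P[...,0]-x)<r)&(abs(P[...,1]-y)<r+2);Q=P[m];print(n,len(Q),Q.mean(0).round(1))
print(manip.sense()["time_s"],manip.sense()["eef_pos"])
E
```

```text
time_s: 22.32
eef_pos: [501.2, 67.1, 323.3]
ee_rot: [-0.0, 1.0, 0.028, 0.004]
contact_force: [0.4, -0.4, -0.2]
opening: 0.1
grip_force: 0.0
time_s: 22.95
eef_pos: [425.0, 286.7, 317.7]
ee_rot: [-0.001, 1.0, 0.032, -0.001]
contact_force: [0.4, -1.3, -0.3]
opening: 0.4
grip_force: 0.0
3163 [-6.62280091e-04  1.20175790e+02] 120.12620927485726
1856 [5.10061231e-04 1.15268948e+02] 115.25487303756073
stylus 73 [ 462.5 -306.   125.8]
a 161 [ 524.1 -303.5  124.4]
b 112 [ 401.2 -302.8   96.9]
cone 310 [760.3 -96.5 173. ]
23.05 [426.98186805 282.57450426 317.64794968]
```

View pics/end.png

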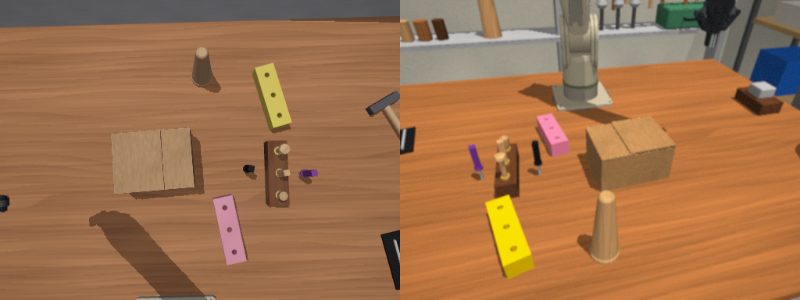

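The final picture shows the carton closed flat at (155,160). The stylus is in the middle hole at (285,173), and everything else is in place.

```bash
python3 -c "
from plant import manip
print(manip.finish_job())"
```

```text
the job is handed in; nothing more can be done
None
```

I pressed the round start button to its stop, folded both carton flaps flat (short one first), put the stylus back in its hole and released it, and handed the job in at about 23 s; the final check showed the punches and cone unmoved, but the closed carton hides the cup, which I never touched.

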